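Clip the wavy-cut head onto the card trimmer

TASK

Take the orange wavy-cut head from the white rack and press it straight down onto the bare carriage of the card trimmer until both green hooks have clicked into its end windows, feeling for the clicks and never forcing it. Then hold the head by its grip and draw it with the carriage along the rail to the red stop, ready for the first cut, and let go. Leave the spare heads and everything else on the table where they are.

Things in the scene. Friction and masses are not known exactly. Their poses are not given: they have to be found in the camera images.
- head_orange_grip (a point): Orange cutting head, loose, 65 mm tall, 70 g: a hood with a grip block on its roof, 24 mm wide (x), 40 long (y), 38 high, a white zigzag on top. This point: on its axis, 50 mm above its underside, 23 above the roof, 15 below the top. z up, y along its length (goes along the rail, either way round). Grip it across x, fingertips above the roof.
- head_orange: The same head; origin at the centre of its underside, axes the same. The hood is 40 x 60 x 27 mm (x, y, z), hollow and open below: 34 x 50 mm inside, 22 deep. Each end wall (+y and -y, 5 mm thick) has a window 16 mm wide above a sill 6 mm high.
- head_blue_grip (a point): A spare cutting head of the same shape and size as the orange one, blue, standing in the rack; leave it there. This point is on its axis, 50 mm above its underside.
- head_grey_grip (a point): A spare cutting head of the same shape and size as the orange one, grey, standing in the rack; leave it there. This point is on its axis, 50 mm above its underside.
- rack: White plastic rack, 210 x 52 mm (x, y), with three wells in a line along its x, 69 mm apart, walls 12 mm high, floors 4 mm above the table. The three heads stand in it in any order, the length (y) of each along the rack's x. Origin at the centre of its underside.
- trimmer: Card trimmer, fixed: grey board 210 x 400 mm, top 16 mm above the table, with an aluminium rail (top at 30 mm) and end blocks 50 mm high, the stop at its -y end red, the other black. Origin on the table below the rail's middle; y along the rail away from the red stop. Keep the push on the head below 25 N: more breaks hooks or blade.
- seat (a point): Centre of the carriage's flat grey top, 52 x 76 mm (x across the rail, y along it), 52 mm above the table. Four pointed pins on it, 20 mm high, fill 31 x 47 mm: the hood fits over them with 1.5 mm play a side. Home: the head's underside lies on it (grip point 50 to 51 mm above). It is sprung: sinks from about 3 N, 1 mm per 2 N, to a hard stop at 8 mm.
- carriage (a joint): Distance of the carriage from its end position at the red stop, m: 0 at the stop, 0.268 at the black end. It slides with 1 to 2 N of drag. Its end position has the seat 134 mm from the trimmer's origin.
- hook_left (a joint): Bend of the green snap hook at the seat's +y end (19 mm high, 12 wide), rad: 0 upright, at rest or clicked home over the sill; about 0.15 to 0.2 while a sill pushes it inward. Both hooks together give way at a downward push of 10 to 17 N on the head, the carriage's top having sunk several mm by then.
- hook_right (a joint): The same for the green hook at the seat's -y end (the side of the red stop).
- glue_bead: White glue bottle with a pink bead on its nozzle, 44 mm thick, 145 mm tall, loose; origin at the centre of its underside. Leave it standing.
- glue_plain: White glue bottle with an open nozzle, 44 mm thick, 135 mm tall, loose; origin at the centre of its underside. Leave it standing.
- paper_cup: Cream paper cup, 80 mm wide, 105 mm tall, loose; origin at the centre of its underside. Leave it standing.
- scissors: Scissors with blue handles, 165 mm long, lying on the table, loose; origin at the rivet on the table. Leave them.
- plate: White plate, 210 mm wide, 14 mm high, with card houses on it, loose; origin at the centre of its underside. Leave it.

How it is judged:
On the way, in this order (a step that is already met when the one before it is completed fails the run):
1. the orange head is pressed home on the carriage with both hooks clicked, while the carriage is still away from the red stop (z of head_orange_grip in the frame of seat between 0.047 and 0.0525 m and x of head_orange_grip in the frame of seat between -0.004 and 0.004 m and y of head_orange_grip in the frame of seat between -0.004 and 0.004 m and angle between the y axis of head_orange_grip and the y axis of seat, either way round below 0.08 rad and angle between the z axis of head_orange_grip and the z axis of seat, either way round below 0.05 rad and value of joint each of hook_left, hook_right below 0.04 rad and value of joint carriage above 0.04 m), for 0.2 s.
2. the carriage, with the head on it, is drawn to the red stop (z of head_orange_grip in the frame of seat between 0.047 and 0.0525 m and x of head_orange_grip in the frame of seat between -0.004 and 0.004 m and y of head_orange_grip in the frame of seat between -0.004 and 0.004 m and angle between the y axis of head_orange_grip and the y axis of seat, either way round below 0.08 rad and angle between the z axis of head_orange_grip and the z axis of seat, either way round below 0.05 rad and value of joint each of hook_left, hook_right below 0.04 rad and value of joint carriage below 0.012 m), for 0.2 s.
At the end, for the whole second after the job is handed in: The orange head sits home on the carriage (underside within 2.5 mm of the seat, centred within 4 mm, square to the rail and level), both hooks back upright (under 0.04 rad) over their sills, the carriage within 12 mm of its end position at the red stop, all at rest and released (all of step 2 and linear speed of head_orange below 0.01 m/s); the robot touches nothing.
It fails at once if the head is forced: more than 30 N between it and the trimmer (contact force between head_orange and trimmer above 30 N).
It fails at once if a spare head is moved more than 20 mm (distance of any of head_blue_grip, head_grey_grip from where it was at the start of the episode above 0.02 m).
It fails at once if a thing standing about on the table is moved more than 20 mm (distance of any of glue_bead, glue_plain, paper_cup, scissors, plate from where it was at the start of the episode above 0.02 m).
It also fails if it takes over 59 s, if anything falls off the work surface, if the arm or the gripper's body presses on something with over 40 N, if the wrist force passes 120 N, or if a joint passes its speed limit or range.

ROBOT

A 6-joint arm with a two-finger parallel gripper is mounted at the origin on the work surface. World frame = base frame: x ahead of the robot, y to its left, z up, the work surface at z = 0. Lengths are in m, angles in rad, forces in N, time in s.
With the tool pointing down it reaches from about 0.425 to 0.95 m from the base axis. Payload 3.5 kg.
Tool frame: the origin (TCP) lies at the very end of the fingers, on their centre line; the grasp point (between the pads) lies 19 mm behind it; z points along the fingers, y is the direction in which the jaws open and shut (so a half turn about z gives the same grasp; the last joint's range is limited). The gripper opens to 85 mm and grips with 20 to 120 N. Pads are 22 mm wide; open, the fingers measure 114 mm over their backs; the gripper's body (76 mm by 85 mm) begins 54 mm behind the grasp point. The pads swing forward as they close: fully open they stand 13 mm farther back than shut.
Start: joints at [-1.465, 0.286, 1.577, -0, 1.279, -0.15], TCP at [0.171, -0.653, 0.231] pointing down, gripper open.
Joint ranges: [-2.77, 2.77], [-0.9, 2.22], [0.21, 2.48], [-1.53, 4.67], [0.24, 2.81], [-2.84, 2.84]. Speed limits (rad/s): [2.79, 2.79, 3.14, 3.14, 3.14, 3.14].

INTERFACE

Orientations are given as a unit quaternion [x, y, z, w].
In Python, from plant import ctrl, imaging gives the robot as it stands.
- The arm moves only by the shell command python3 -m creep 'ROWS' [OPENING] [FORCE]. ROWS is JSON, one flat list of numbers, 4 for each row, row after row: the shift along the tool's x, y, z in units of 25 mm (1.0 is 25 mm), then the turn about the tool's z in units of 5 degrees (1.0 is 5 degrees). A call has 1 to 20 rows; each row is the pose to reach, as a shift and turn from the pose commanded when the call began, along the tool's axes at that moment; what a row does not reach only later rows make up. A row lasts 1/12 s, in which the tool goes at most 41.7 mm and 7.16 degrees, less where a joint would pass 70% of its speed; a pose out of reach is approached as far as the arm can. A call with a gripper value outside its range is refused whole. OPENING is the closure in counts, from 0 (fully open) to 255 (shut), set as the call begins (- or left out, the last holds). The fingers move at their own pace and stop on an object; FORCE is the grip in N (left out, the last holds). Time passes only in rows, so rows that repeat a pose let the fingers close. It gives the time, the measured TCP pose, the force and the opening at its end, in the units of the state.
- ctrl.get_state(): the state, without advancing time (a new reading comes with each control period).
- imaging.read_camera(name): name is "side" or "top"; returns the picture (420x560x3 uint8, red, green, blue); there is no depth.
- imaging.camera_info(name): a dict with "intrinsics" (3x3 intrinsics, pixels), "distortion" ([k1, k2, p1, p2, k3] as OpenCV has them; the pictures are not rectified), "origin" and "attitude" of the camera in the world. Camera axes: x right, y down, z forward; pixel columns grow to the right and rows downward; lengths in m; the calibration is good to about 2 mm. A picture is of the moment at which its call begins. camera_info takes no time and is no camera call.
- ctrl.sign_off(): hands the job in, once; it reports no verdict.
Trained networks look in the newest picture that a camera, given by its name, has taken for a name from the list of things; names that differ only in an ending like _2 or _b are one class to them, and where a whole thing is asked for, a point or a joint stands for the part that bears it (a point fixed in the world has none). Each returns a list of dicts, best first, with "p" (0 to 1); they miss things now and then, are a little off and sometimes report something else, mostly with a low value. They report only what shows in the picture. A call takes as long as a camera call.
- imaging.silhouettes(camera, name): "mask" (420x560 bool, what is visible of it) and "uv" ([column, row] in pixels, amid what is visible of it).
The state is a dict: "time": time; "qpos": joint angles; "dq": joint speeds; "joint_efforts": joint torques, N m; "eef_pos": TCP position; "tcp_rot": TCP orientation; "contact_force": force on the tool from outside, world axes, zero at the start; "wrist_torque": the same for the moment, N m; "opening": opening from 0.0 (shut) to 1.0 (fully open).
Only numpy, scipy, OpenCV 4.12 (cv2) and the standard library are available. Lean on these libraries where they do the work, as an engineer would, in place of code of your own. Each camera call takes 0.05 s, during which the arm holds its last target.

## Working session

There is one attempt and no reset: what is moved stays moved. The work goes in short steps, Python scripts to look and compute and a shell command to move; the robot and the scene stay as the last step left them, time stands still between calls to the robot, and variables do not carry over. Pictures are saved under pics/ and viewed, and the job is handed in when it is done.

```bash
ls; mkdir -p pics; python3 - <<'E'
from plant import ctrl, imaging
import cv2
print(ctrl.get_state())
for c in("side","top"):
    im=imaging.read_camera(c); cv2.imwrite(f"pics/{c}0.png",im[:,:,::-1]); print(imaging.camera_info(c))
E
```

```text
pics
{'time': 0.0, 'qpos': array([-1.46499602e+00,  2.87190850e-01,  1.57818900e+00,  2.02053079e-07,
        1.27858020e+00, -1.49988954e-01]), 'dq': array([-0.00016231,  0.00031524, -0.00041464,  0.0019392 ,  0.00048648,
       -0.00166633]), 'joint_efforts': array([-7.27397833e-06, -4.05978513e+01, -2.92626411e+01, -1.45163431e-04,
        5.74058431e-03,  8.06004948e-06]), 'eef_pos': array([ 0.17074679, -0.65236755,  0.22992388]), 'tcp_rot': array([ 9.91831933e-01,  1.27546135e-01,  2.62475538e-05, -1.18340649e-03]), 'contact_force': array([ 0.26281932, -0.77566629,  0.0188383 ]), 'wrist_torque': array([-0.03345688,  0.02046354, -0.0139942 ]), 'opening': 0.9953997785669243}
{'intrinsics': array([[397.47749445,   0.        , 275.22548354],
       [  0.        , 397.47749445, 214.66546005],
       [  0.        ,   0.        ,   1.        ]]), 'distortion': array([0.02035187, 0.        , 0.        , 0.        , 0.        ]), 'origin': array([0.50990207, 1.00252333, 0.62646883]), 'attitude': array([-0.01035996,  0.86593866, -0.5000374 , -0.00234671])}
{'intrinsics': array([[519.06692287,   0.        , 278.20925722],
       [  0.        , 519.06692287, 204.67236371],
       [  0.        ,   0.        ,   1.        ]]), 'distortion': array([-0.06431418,  0.        ,  0.        ,  0.        ,  0.        ]), 'origin': array([0.39727003, 0.0267007 , 1.51244862]), 'attitude': array([ 0.7144835 , -0.6977377 ,  0.04123303, -0.03122933])}
```

View pics/top0.png

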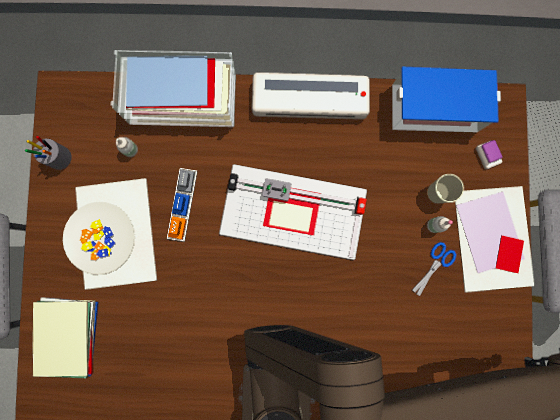

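View pics/side0.png

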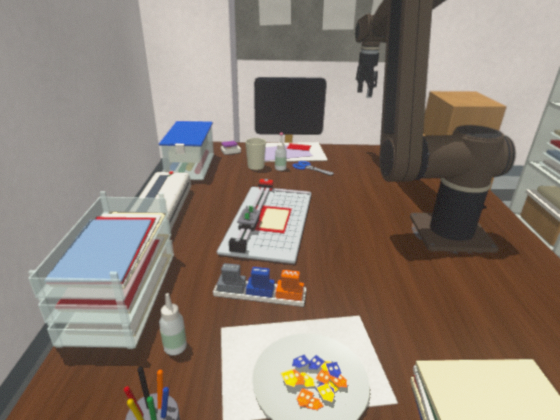

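```bash
cat > h.py <<'E'
import numpy as np,cv2
from plant import ctrl, imaging
from scipy.spatial.transform import Rotation as R
def cam(c):
    i=imaging.camera_info(c); return i["intrinsics"],i["distortion"],i["origin"],R.from_quat(i["attitude"]).as_matrix()
def ray(c,uv):
    K,D,o,A=cam(c)
    n=cv2.undistortPoints(np.array(uv,float).reshape(-1,1,2),K,D).reshape(-1,2)
    return o,(A@np.c_[n,np.ones(len(n))].T).T
def onz(c,uv,z):
    o,d=ray(c,uv); return o+d*((z-o[2])/d[:,2:3])
def proj(c,P):
    K,D,o,A=cam(c); P=np.array(P,float).reshape(-1,3)
    rv=cv2.Rodrigues(A.T)[0]; return cv2.projectPoints(P,rv,-A.T@o,K,D)[0].reshape(-1,2)
E
python3 - <<'E'
from h import *
for c in("top","side"):
    for n in ["head_orange","head_orange_grip","head_blue_grip","head_grey_grip","rack","trimmer","seat","carriage","hook_left","hook_right","glue_bead","glue_plain","paper_cup","scissors","plate"]:
        try:
            for r in imaging.silhouettes(c,n)[:2]:
                m=r["mask"]; ys,xs=np.nonzero(m)
                box=cv2.minAreaRect(np.c_[xs,ys].astype(np.float32)) if len(xs) else None
                print(c,n,round(r["p"],2),np.round(r["uv"],1),m.sum(),[np.round(b,1) for b in box])
        except Exception as e: print(c,n,e)
print(ctrl.get_state()["time"])
E
```

```text
top head_orange 0.71 [177.1 225.1] 322 [array([176.5, 227.3]), array([15.6, 21.3]), np.float64(12.5)]
top head_orange_grip 0.91 [178.3 226.3] 317 [array([176.5, 227.8]), array([15.8, 21.4]), np.float64(9.5)]
top head_orange_grip 0.26 [293.2 212.1] 10068 [array([294.1, 211.5]), array([140.5,  73.5]), np.float64(10.2)]
top head_blue_grip 0.6 [181.5 205.3] 319 [array([180.8, 204. ]), array([15.9, 21.4]), np.float64(9.5)]
top head_grey_grip 0.76 [186.4 183.1] 321 [array([185.7, 180.5]), array([15.4, 21.5]), np.float64(8.1)]
top head_grey_grip 0.65 [277.4 189.6] 475 [array([276.5, 189.1]), array([26.5, 18. ]), np.float64(11.3)]
top rack 0.9 [188.2 217.4] 18 [array([183.6, 217.4]), array([ 7.7, 48.7]), np.float64(24.4)]
top trimmer 0.74 [295.2 212.4] 9989 [array([293.5, 211.6]), array([140.2,  73.7]), np.float64(10.4)]
top trimmer 0.32 [176.5 226.2] 309 [array([176.6, 227.4]), array([15.1, 20.9]), np.float64(9.5)]
top seat 0.83 [277.5 186.8] 461 [array([276.7, 189.1]), array([26.1, 18. ]), np.float64(11.3)]
top carriage 0.66 [276.5 190.1] 498 [array([276.8, 189.2]), array([27.5, 19. ]), np
[... 1221 characters left out ...]

side carriage 0.91 [248.7 218.1] 445 [array([248.3, 217.7]), array([22.3, 24. ]), np.float64(4.8)]
side glue_bead 0.85 [285.7 158.3] 298 [array([280.5, 153.5]), array([31., 13.]), np.float64(90.0)]
side glue_plain 0.84 [166.5 325.5] 1171 [array([170.9, 323.9]), array([62.6, 25. ]), np.float64(81.5)]
side paper_cup 0.85 [256.6 152.2] 528 [array([255.5, 154. ]), array([30., 19.]), np.float64(90.0)]
side scissors 0.73 [228.5 277.6] 695 [array([231.6, 278.1]), array([28.4, 29.1]), np.float64(5.7)]
side scissors 0.68 [302.  165.9] 101 [array([311.4, 165.7]), array([34.7,  7.7]), np.float64(8.4)]
side plate 0.61 [311.7 378.5] 8469 [array([310.5, 376. ]), array([ 86., 117.]), np.float64(90.0)]
1.6
```

```bash
python3 - <<'E'
import cv2,numpy as np
t=cv2.imread("pics/top0.png"); s=cv2.imread("pics/side0.png")
a=cv2.resize(t[160:260,150:250],(500,500),interpolation=cv2.INTER_CUBIC)
b=cv2.resize(s[255:310,205:315],(800,400),interpolation=cv2.INTER_CUBIC)
cv2.imwrite("pics/a.png",a);cv2.imwrite("pics/b.png",b)
cv2.imwrite("pics/c.png",cv2.resize(t[155:265,215:375],(800,550),interpolation=cv2.INTER_CUBIC))
cv2.imwrite("pics/d.png",cv2.resize(s[175:265,215:325],(733,600),interpolation=cv2.INTER_CUBIC))
E
```

```text
(no output)
```

View pics/a.png

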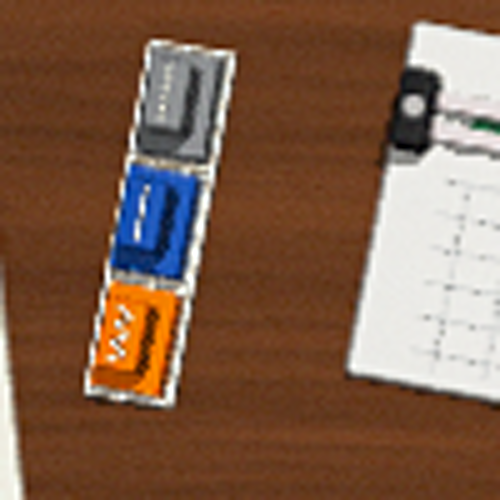

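View pics/b.png

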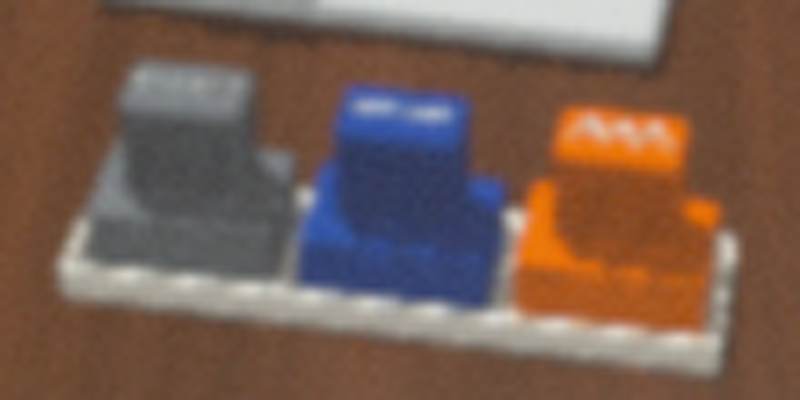

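View pics/c.png

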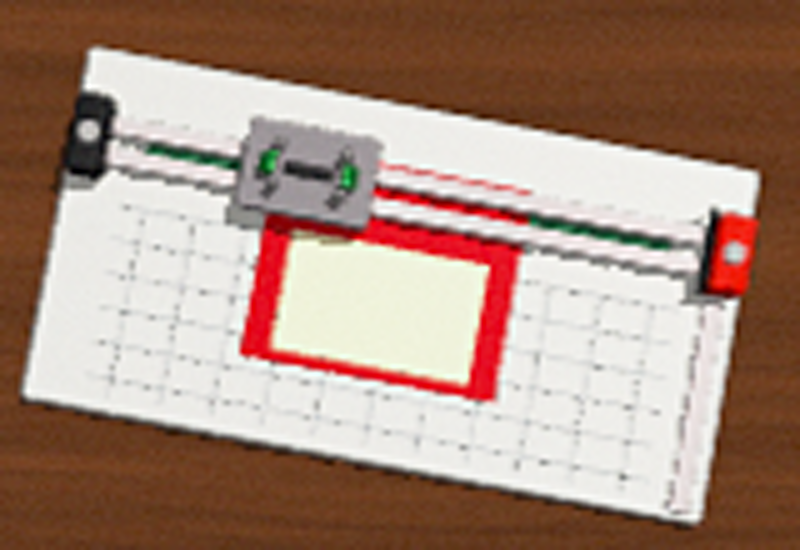

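View pics/d.png

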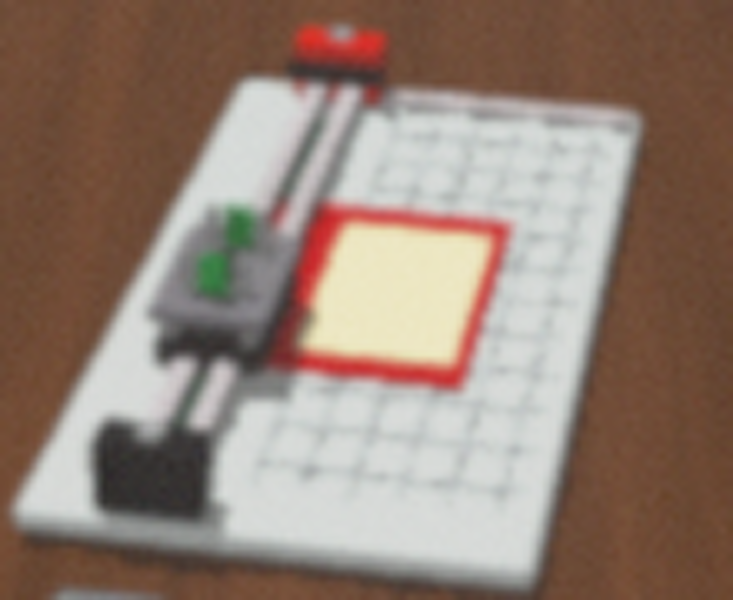

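```bash
cat > fit.py <<'E'
from h import *
from scipy.optimize import minimize
S=8
def hullmask(c,polys,win):
    x0,y0,x1,y1=win; m=np.zeros(((y1-y0)*S,(x1-x0)*S),np.uint8)
    for P in polys:
        uv=(proj(c,P)+0.5-[x0,y0])*S-0.5
        h=cv2.convexHull(uv.astype(np.float32))
        cv2.fillConvexPoly(m,np.round(h*16).astype(np.int32),1,shift=4)
    return cv2.resize(m.astype(np.float32),(x1-x0,y1-y0),interpolation=cv2.INTER_AREA)
def box(sx,sy,z0,z1): return np.array([[a*sx/2,b*sy/2,z] for a in(-1,1) for b in(-1,1) for z in(z0,z1)])
def place(P,p):
    c,s=np.cos(p[2]),np.sin(p[2]); return np.c_[p[0]+c*P[:,0]-s*P[:,1],p[1]+s*P[:,0]+c*P[:,1],P[:,2]]
def fit(masks,boxes,p0,fixyaw=None):
    wins={c:(np.nonzero(m.any(0))[0][0]-8,np.nonzero(m.any(1))[0][0]-8,np.nonzero(m.any(0))[0][-1]+9,np.nonzero(m.any(1))[0][-1]+9) for c,m in masks.items()}
    def cost(p):
        q=list(p)+([fixyaw] if fixyaw is not None else [])
        t=0
        for c,m in masks.items():
            w=wins[c]; h=hullmask(c,[place(b,q) for b in boxes],w)
            mm=m[w[1]:w[3],w[0]:w[2]].astype(float); t+=np.abs(h-mm).sum()/mm.sum()
        return t
    p0=np.array(p0,float)[:2 if fixyaw is not None else 3]
    sim=[p0]+[p0+d for d in (np.eye(3)*[.006,.006,.08])[:len(p0),:len(p0)]]
    r=minimize(cost,p0,method="Nelder-Mead",options=dict(initial_simplex=sim,xatol=1e-5,fatol=1e-5,maxiter=300))
    return r.x,r.fun
HEAD=[box(40,60,4,31)*1e-3,box(24,40,31,69)*1e-3]
E
python3 - <<'E'
from fit import *
t=cv2.imread("pics/top0.png"); s=cv2.imread("pics/side0.png")
def best(c,n,k=0): return imaging.silhouettes(c,n)[k]["mask"]
def orange(im,w):
    hsv=cv2.cvtColor(im,cv2.COLOR_BGR2HSV); m=(hsv[...,0]<22)&(hsv[...,0]>4)&(hsv[...,1]>190)&(hsv[...,2]>100)
    o=np.zeros_like(m);o[w[1]:w[3],w[0]:w[2]]=m[w[1]:w[3],w[0]:w[2]]
    return cv2.morphologyEx(o.astype(np.uint8),cv2.MORPH_CLOSE,np.ones((3,3)))
print(onz("top",[[176.5,227.3]],.05), onz("side",[[290,284]],.05))
mt=best("top","head_orange_grip");ms=best("side","head_orange_grip")
p0=[*onz("top",[[176.5,227.3]],.035)[0][:2],1.4]
p0[2]=np.pi/2-.15-np.pi/2
for yaw in(0,): pass
# rack direction: from top image
r=onz("top",np.array([[193.5,208-37],[198,170],[184.4,241.6],[167,239]]),.012); print(r)
a=onz("top",np.array([[180,168],[197.4,170],[184.4,241.6],[167,239]]),.012);print("rack",a,a.mean(0)); d=a[0]+a[1]-a[2]-a[3];ry=np.arctan2(d[1],d[0]);print("rack dir",ry)
p0[2]=ry-np.pi/2
ot=orange(t,(160,210,192,245)); os_=orange(s,(268,262,315,310)); print(mt.sum(),ot.sum(),ms.sum(),os_.sum())
for nm,M in dict(both=dict(top=mt,side=ms),top=dict(top=mt),side=dict(side=ms),colb=dict(top=ot,side=os_)).items():
    print(nm,fit(M,HEAD,p0))
E
```

```text
[[0.47685063 0.29289076 0.05      ]] [[0.4794282  0.31154233 0.05      ]]
[[0.6447796  0.25714776 0.012     ]
 [0.64805723 0.24409921 0.012     ]
 [0.43822762 0.27527433 0.012     ]
 [0.44444728 0.3258794  0.012     ]]
rack [[0.65271361 0.29706346 0.012     ]
 [0.64801475 0.24585498 0.012     ]
 [0.43822762 0.27527433 0.012     ]
 [0.44444728 0.3258794  0.012     ]] [0.54585082 0.28601804 0.012     ]
rack dir -0.13841034225733018
317 370 705 563
both (array([ 0.4786418 ,  0.2975086 , -1.71793921]), np.float64(0.22745926740049666))
top (array([ 0.47727504,  0.29781223, -1.73329654]), np.float64(0.08887026813880126))
side (array([ 0.47874387,  0.29180764, -1.72840478]), np.float64(0.08754432624113476))
colb (array([ 0.47885413,  0.29816188, -1.68193804]), np.float64(0.6302911676107723))
```

```bash
python3 - <<'E'
from fit import *
def best(c,n,k=0): return imaging.silhouettes(c,n)[k]["mask"]
# board corners in top crop c /5 + (215,155); z=.016
c=np.array([[90,47],[760,172],[698,523],[23,398]])/5+[215-.4,155-.4]
b=onz("top",c,.016); print("corners",b, np.linalg.norm(np.roll(b,-1,0)-b,axis=1))
bl=onz("top",np.array([[88,130]])/5+[214.6,154.6],.050);rd=onz("top",np.array([[734,252]])/5+[214.6,154.6],.050);print(bl,rd,np.linalg.norm(bl-rd),(bl+rd)/2)
d=(bl-rd)[0]; print("rail yaw",np.arctan2(d[1],d[0]))
e=b[0]-b[1]+b[3]-b[2]; yaw=np.arctan2(e[1],e[0]); print("board dir",yaw)
tm=best("top","trimmer"); print("board",fit(dict(top=tm),[box(.21,.40,0,.016)],[*b.mean(0)[:2],yaw-np.pi/2]))
# green hooks, carriage plate corners
cp=onz("top",np.array([[252,117],[383,143],[366,228],[237,203]])/5+[214.6,154.6],.052);print(cp.mean(0),np.linalg.norm(np.roll(cp,-1,0)-cp,axis=1))
hk=onz("top",np.array([[268,165],[347,176]])/5+[214.6,154.6],.068);print("hooks",hk,hk.mean(0),np.linalg.norm(hk[0]-hk[1]))
for th in(.004,.012):
  for nm in("seat","carriage"):
    for cs in(("top",),("side",),("top","side")):
        M={c:best(c,nm) for c in cs}; print(nm,cs,th,fit(M,[box(.052,.076,.052-th,.052)],[*cp.mean(0)[:2],yaw-np.pi/2],yaw-np.pi/2))
E
```

```text
corners [[ 0.66759989  0.14319272  0.016     ]
 [ 0.60381351 -0.24980164  0.016     ]
 [ 0.39902384 -0.21515638  0.016     ]
 [ 0.46186542  0.17520377  0.016     ]] [0.39813724 0.20769955 0.39538602 0.20820993]
[[0.61357794 0.14012245 0.05      ]] [[ 0.55283957 -0.2288745   0.05      ]] 0.37396242109074335 [[ 0.58320876 -0.04437603  0.05      ]]
rail yaw 1.4076552436358427
board dir 1.4105342835624213
board (array([ 0.53410463, -0.03751332, -0.16416026]), np.float64(0.019167959755731306))
[0.59196555 0.01360188 0.052     ] [0.075939   0.04960558 0.07444324 0.04997701]
hooks [[ 0.59359045  0.03713855  0.068     ]
 [ 0.58847167 -0.00734095  0.068     ]] [0.59103106 0.0148988  0.068     ] 0.04477307372881825
seat ('top',) 0.004 (array([0.59250587, 0.01305476]), np.float64(0.0852087852494577))
seat ('side',) 0.004 (array([0.59326924, 0.01451511]), np.float64(0.1508513289036545))
seat ('top', 'side') 0.004 (array([0.59293995, 0.0137686 ]), np.float64(0.2442896419022636))
carriage ('top',) 0.004 (array([0.59227554, 0.01309774]), np.float64(0.061966616465863454))
carriage ('side',) 0.004 (array([0.59283119, 0.01922876]), np.float64(0.38370786516853933))
carriage ('top', 'side') 0.004 (array([0.59261348, 0.01336893]), np.float64(0.45922178884075626))
seat ('top',) 0.012 (array([0.59290134, 0.01302575]), np.float64(0.09737662689804773))
seat ('side',) 0.012 (array([0.59327289, 0.00400821]), np.float64(0.1362126245847176))
seat ('top', 'side') 0.012 (array([0.59331256, 0.01095348]), np.float64(0.33912863214447864))
carriage ('top',) 0.012 (array([0.59262446, 0.01303373]), np.float64(0.0652296686746988))
carriage ('side',) 0.012 (array([0.59286314, 0.01847218]), np.float64(0.27271769662921347))
carriage ('top', 'side') 0.012 (array([0.59298853, 0.01311638]), np.float64(0.3472080033617616))
```

```bash
python3 -m creep '[1,-0.7,0,0.3, 20.9,-15.3,0,4.6, 20.9,-15.3,0,4.6, 20.9,-15.3,0,4.6, 20.9,-15.3,0,4.6, 20.9,-15.3,0,4.6, 20.9,-15.3,0,4.6, 20.9,-15.3,0,4.6, 20.9,-15.3,0,4.6, 20.9,-15.3,0,4.6, 20.9,-15.3,0,4.6, 20.9,-15.3,0,4.6, 20.9,-15.3,0,4.6, 20.9,-15.3,0,4.6, 20.9,-15.3,0,4.6, 20.9,-15.3,0,4.6, 20.9,-15.3,0,4.6, 20.9,-15.3,0,4.6]' 0 40; cat >> h.py <<'E'
def goal(x,y,z,yaw):
    s=ctrl.get_state(); M=R.from_quat(s["tcp_rot"]).as_matrix(); d=M.T@(np.array([x,y,z])-s["eef_pos"])
    cy=np.arctan2(M[1,0],M[0,0]); t=-(yaw-cy); t=(t+np.pi)%(2*np.pi)-np.pi
    print("t",round(s["time"],2),"pos",s["eef_pos"].round(4),"yaw",round(cy,4),"tilt",M[2].round(4),"units",(d/.025).round(3),"turn",round(np.degrees(t)/5,3),"F",s["contact_force"].round(2),"op",round(s["opening"],3),"q",s["qpos"].round(2))
E
python3 -c "
from h import *
goal(.4778,.2960,.12,-.15)"
```

```text
time: 4.05
eef_pos: [0.5803, -0.1491, 0.2312]
tcp_rot: [0.997, -0.071, -0.0, 0.0]
contact_force: [0.5, -0.4, 0.7]
opening: 1.0
t 4.05 pos [ 0.5803 -0.1491  0.2312] yaw -0.142 tilt [-2.e-04  3.e-04 -1.e+00] units [ -6.578 -17.047   4.447] turn 0.091 F [ 0.52 -0.42  0.75] op 1.0 q [-0.42  0.12  1.77 -0.    1.25  1.29]
```

```bash
python3 -m creep '[-0.3,-0.8,0,0, -6.6,-17,4.4,0, -6.6,-17,4.4,0, -6.6,-17,4.4,0, -6.6,-17,4.4,0, -6.6,-17,4.4,0, -6.6,-17,4.4,0, -6.6,-17,4.4,0, -6.6,-17,4.4,0, -6.6,-17,4.4,0, -6.6,-17,4.4,0, -6.6,-17,4.4,0, -6.6,-17,4.4,0, -6.6,-17,4.4,0, -6.6,-17,4.4,0, -6.6,-17,4.4,0]' 0 40
python3 - <<'E'
from h import *
for c in("side","top"):
    im=imaging.read_camera(c); cv2.imwrite(f"pics/{c}1.png",im[:,:,::-1])
t=cv2.imread("pics/top1.png"); s=cv2.imread("pics/side1.png")
cv2.imwrite("pics/m1.png",np.hstack([cv2.resize(t[160:260,130:230],(400,400),interpolation=2),cv2.resize(s[205:305,240:340],(400,400),interpolation=2)]))
goal(.4778,.2960,.036,-.15)
E
```

```text
time: 5.38
eef_pos: [0.4789, 0.2922, 0.1219]
tcp_rot: [0.997, -0.074, 0.0, 0.0]
contact_force: [0.2, -0.2, 0.3]
opening: 1.001
t 5.48 pos [0.4789 0.2923 0.122 ] yaw -0.1481 tilt [ 1.e-03 -3.e-04 -1.e+00] units [-0.07  -0.139  3.438] turn 0.022 F [ 0.55 -0.02 -0.48] op 1.003 q [ 0.37  0.15  1.95 -0.    1.04  2.09]
```

View pics/m1.png

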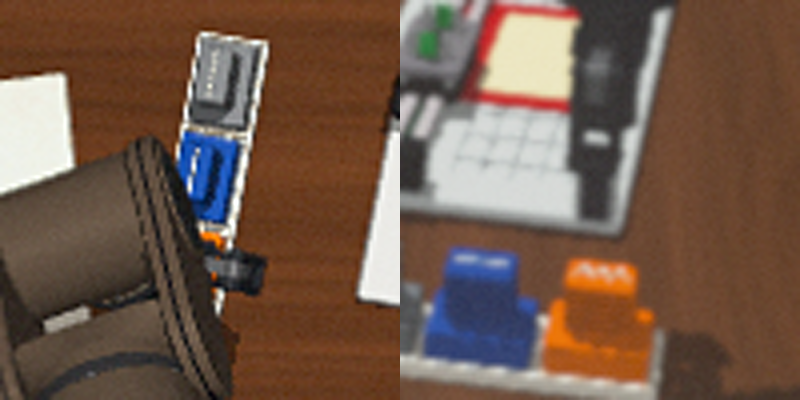

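```bash
python3 -m creep '[-0.07,-0.14,0.8,0, -0.07,-0.14,1.6,0, -0.07,-0.14,2.3,0, -0.07,-0.14,2.9,0, -0.07,-0.14,3.25,0, -0.07,-0.14,3.44,0, -0.07,-0.14,3.44,0, -0.07,-0.14,3.44,0]' 0 40
python3 - <<'E'
from h import *
im=imaging.read_camera("side"); cv2.imwrite("pics/s2.png",cv2.resize(im[205:305,240:340,::-1],(600,600),interpolation=2))
goal(.4778,.2960,.036,-.15)
E
```

```text
time: 6.15
eef_pos: [0.4774, 0.2973, 0.036]
tcp_rot: [0.997, -0.073, 0.0, -0.0]
contact_force: [0.6, 0.3, 0.2]
opening: 1.003
t 6.2 pos [0.4777 0.2975 0.0364] yaw -0.146 tilt [ 0.0017 -0.001  -1.    ] units [0.013 0.058 0.017] turn 0.045 F [ 0.24 -0.47 -0.75] op 1.001 q [ 0.38  0.28  1.98 -0.    0.88  2.09]
```

View pics/s2.png

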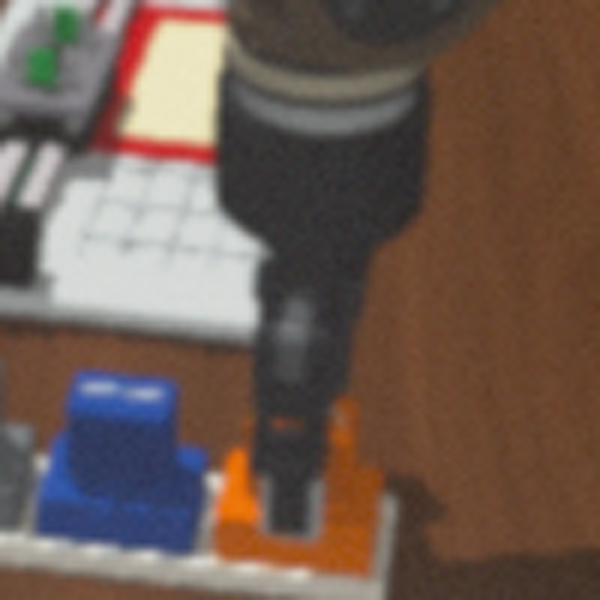

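```bash
python3 -m creep '[-0.1,0,0,0, -0.1,0,0,0, -0.1,0,0,0]' 0 40
python3 -m creep '[0,0,0,0,0,0,0,0,0,0,0,0,0,0,0,0,0,0,0,0,0,0,0,0,0,0,0,0,0,0,0,0,0,0,0,0,0,0,0,0]' 255 40
python3 - <<'E'
from h import *
im=imaging.read_camera("side"); cv2.imwrite("pics/s3.png",cv2.resize(im[205:305,240:340,::-1],(600,600),interpolation=2))
goal(.4778,.2960,.036,-.15)
E
```

```text
time: 6.45
eef_pos: [0.4745, 0.298, 0.036]
tcp_rot: [0.997, -0.073, 0.001, -0.0]
contact_force: [-1.0, -0.4, 0.2]
opening: 1.0
time: 7.28
eef_pos: [0.4744, 0.2978, 0.0354]
tcp_rot: [0.997, -0.073, 0.0, -0.0]
contact_force: [0.5, 1.5, 0.5]
opening: 0.278
t 7.33 pos [0.4744 0.2978 0.0354] yaw -0.1457 tilt [ 3.e-04 -2.e-04 -1.e+00] units [ 0.145  0.051 -0.023] turn 0.049 F [1.   0.41 1.17] op 0.274 q [0.38 0.28 1.98 0.   0.88 2.1 ]
```

View pics/s3.png

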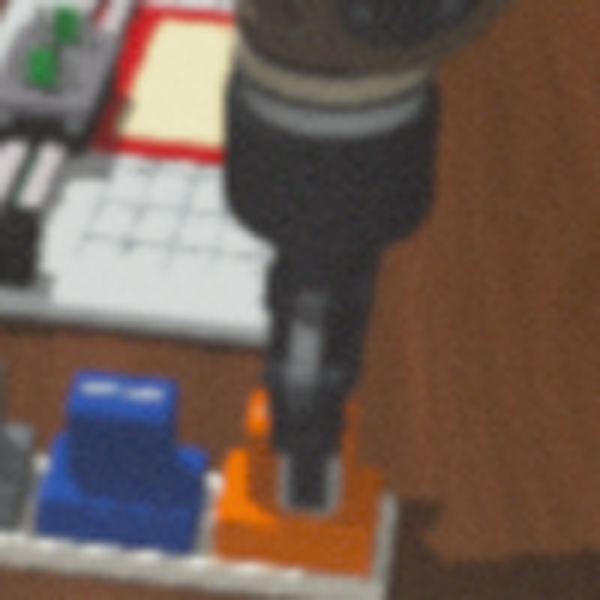

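```bash
python3 -m creep '[0,0,-0.3,0, 0,0,-0.8,0, 0,0,-1.4,0, 0,0,-2.2,0, 0,0,-3,0, 0,0,-3.8,0, 0,0,-4.4,0, 0,0,-4.8,0, 0,0,-5,0, 0,0,-5,0]' - 60
python3 - <<'E'
from h import *
goal(.5926,.0135,.16,1.409)
E
```

```text
time: 8.17
eef_pos: [0.4749, 0.298, 0.162]
tcp_rot: [0.997, -0.073, 0.001, -0.001]
contact_force: [0.0, -0.5, 0.1]
opening: 0.271
t 8.17 pos [0.4749 0.298  0.162 ] yaw -0.1455 tilt [ 0.0024 -0.0014 -1.    ] units [ 6.31  10.579  0.082] turn -17.814 F [ 0.02 -0.45  0.07] op 0.271 q [0.38 0.1  1.92 0.   1.11 2.1 ]
```

```bash
python3 -m creep '[0.2,0.3,0,-0.5, 0.5,0.9,0,-1.5, 0.95,1.6,0,-2.7, 1.4,2.35,0,-3.95, 1.85,3.1,0,-5.2, 2.3,3.85,0,-6.45, 2.75,4.6,0,-7.7, 3.2,5.35,0,-8.95, 3.65,6.1,0,-10.2, 4.1,6.85,0,-11.45, 4.5,7.6,0,-12.7, 4.95,8.3,0,-13.95, 5.35,9,0,-15.1, 5.7,9.6,0,-16.2, 6,10.1,0,-17, 6.2,10.4,0,-17.6, 6.31,10.58,0,-17.8, 6.31,10.58,0,-17.8, 6.31,10.58,0,-17.8]'
python3 - <<'E'
from h import *
for c in("side","top"):
    im=imaging.read_camera(c); cv2.imwrite(f"pics/{c}4.png",im[:,:,::-1])
t=cv2.imread("pics/top4.png"); s=cv2.imread("pics/side4.png")
cv2.imwrite("pics/m4.png",np.hstack([cv2.resize(t[140:240,230:330],(400,400),interpolation=2),cv2.resize(s[145:245,200:300],(400,400),interpolation=2)]))
goal(.5926,.0135,.16,1.409)
E
```

```text
time: 9.75
eef_pos: [0.5912, 0.0131, 0.159]
tcp_rot: [0.763, 0.647, -0.001, -0.001]
contact_force: [0.1, 0.3, -1.4]
opening: 0.273
t 9.85 pos [0.5913 0.0136 0.1595] yaw 1.4075 tilt [ 2.0e-04 -1.7e-03 -1.0e+00] units [ 0.004  0.052 -0.021] turn -0.017 F [ 0.35  0.66 -0.38] op 0.274 q [-0.15  0.17  1.85  0.    1.12  0.01]
```

View pics/m4.png

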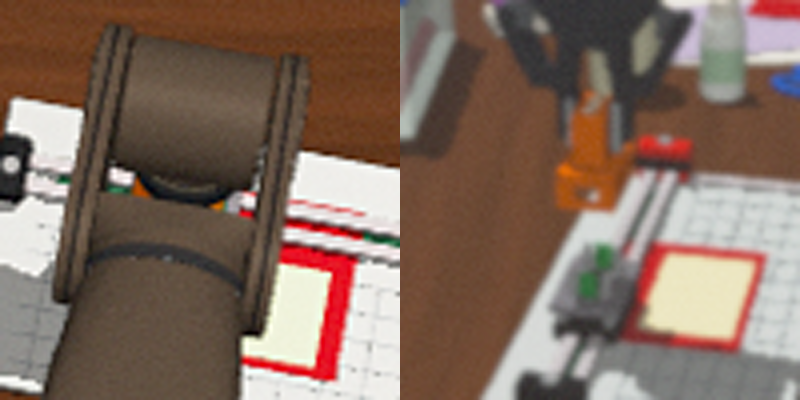

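```bash
python3 - <<'E'
from fit import *
imaging.read_camera("side")
r=imaging.silhouettes("side","head_orange"); r=r[0]; print(r["p"],r["uv"],r["mask"].sum())
s=ctrl.get_state(); z=s["eef_pos"][2]-.031
p0=[*s["eef_pos"][:2],1.409-np.pi/2]
im=cv2.imread("pics/side4.png"); hsv=cv2.cvtColor(im,cv2.COLOR_BGR2HSV)
m=(hsv[...,0]<22)&(hsv[...,0]>4)&(hsv[...,1]>170)&(hsv[...,2]>80); o=np.zeros_like(m); o[165:202,236:260]=m[165:202,236:260]
o=cv2.morphologyEx(o.astype(np.uint8),cv2.MORPH_CLOSE,np.ones((3,3)))
H=[box(.04,.06,z,z+.027),box(.024,.04,z+.027,z+.065)]
for M in(r["mask"],o): print(M.sum(),fit(dict(side=M),H,p0,p0[2]))
Hd=[box(.04,.06,z,z+.027)]
print("tcp",s["eef_pos"])
big=cv2.resize(im[130:240,200:310],(880,880),interpolation=2)
for P,col in((place(np.r_[H[0],H[1]],p0),(255,255,0)),):
    for u in proj("side",P): cv2.circle(big,tuple(int(v) for v in ((u+.5-[200,130])*8)),3,col,-1)
st=place(box(.052,.076,.052,.052),[.5926,.0135,p0[2]])
for u in proj("side",st): cv2.circle(big,tuple(int(v) for v in ((u+.5-[200,130])*8)),3,(255,0,255),-1)
cv2.imwrite("pics/ov4.png",big[120:800,250:880][:600])
E
```

```text
0.88 [246.6, 185.5] 417
417 (array([0.59160627, 0.01978828]), np.float64(0.1516037170263789))
300 (array([0.59243334, 0.01956024]), np.float64(0.5223958333333333))
tcp [0.59153963 0.01374427 0.15993369]
```

View pics/ov4.png

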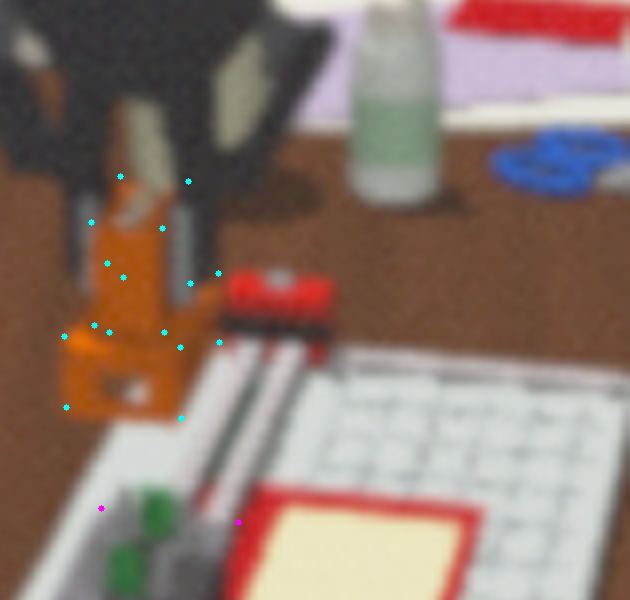

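```bash
python3 - <<'E'
from h import *
goal(.5930,.0115,.112,1.409)
E
```

```text
t 9.95 pos [0.5915 0.0137 0.1599] yaw 1.4081 tilt [ 1.e-04 -8.e-04 -1.e+00] units [-0.079  0.074  1.917] turn -0.01 F [ 0.58 -0.34 -0.2 ] op 0.271 q [-0.15  0.17  1.85  0.    1.12  0.01]
```

```bash
python3 -m creep '[-0.08,0.07,0.4,0, -0.08,0.07,0.9,0, -0.08,0.07,1.4,0, -0.08,0.07,1.8,0, -0.08,0.07,1.92,0, -0.08,0.07,1.92,0, -0.08,0.07,1.92,0, -0.08,0.07,1.92,0]'
python3 - <<'E'
from fit import *
im=imaging.read_camera("side"); im=im[:,:,::-1]
cv2.imwrite("pics/side5.png",im)
r=imaging.silhouettes("side","head_orange")[0]
s=ctrl.get_state(); z=s["eef_pos"][2]-.031
p0=[*s["eef_pos"][:2],1.409-np.pi/2]
H=[box(.04,.06,z,z+.027),box(.024,.04,z+.027,z+.065)]
print(r["mask"].sum(),fit(dict(side=r["mask"]),H,p0,p0[2]))
big=cv2.resize(im[150:240,210:300],(720,720),interpolation=2)
def dots(P,col):
    for u in proj("side",P): cv2.circle(big,tuple(int(v) for v in ((u+.5-[210,150])*8)),2,col,-1)
dots(place(np.r_[H[0],H[1]],p0),(255,255,0))
dots(place(box(.052,.076,.052,.052),[.5930,.0135,p0[2]]),(255,0,255))
cv2.imwrite("pics/ov5.png",big[:600])
goal(.593,.0115,.112,1.409)
E
```

```text
time: 10.62
eef_pos: [0.5939, 0.0109, 0.1129]
tcp_rot: [0.762, 0.647, 0.0, 0.0]
contact_force: [0.6, 0.5, -0.1]
opening: 0.274
406 (array([0.59511381, 0.02016105]), np.float64(0.12419181034482758))
t 10.72 pos [0.594  0.0108 0.1132] yaw 1.4077 tilt [ 0.      0.0017 -1.    ] units [ 0.02  -0.044  0.049] turn -0.015 F [-0.32  0.27 -1.38] op 0.27 q [-0.15  0.23  1.87  0.    1.04  0.01]
```

View pics/ov5.png

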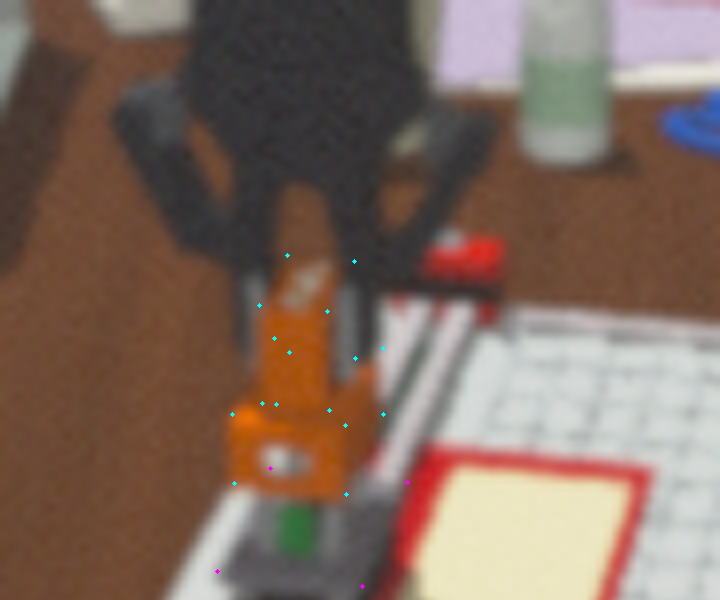

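```bash
python3 - <<'E'
from fit import *
im=cv2.imread("pics/side5.png"); im0=cv2.imread("pics/side0.png")
hs=[]
for nm,I in(("now",im),("start",im0)):
    hsv=cv2.cvtColor(I,cv2.COLOR_BGR2HSV); g=(hsv[...,0]>45)&(hsv[...,0]<80)&(hsv[...,1]>130)&(hsv[...,2]>50)
    g[:,:240]=0;g[:,262:]=0;g[:200]=0;g[235:]=0
    n,l,st,ce=cv2.connectedComponentsWithStats(g.astype(np.uint8)); print(nm,[(st[i].tolist(),ce[i].round(2).tolist()) for i in range(1,n)])
yaw=1.409-np.pi/2
for dx in(-.002,0,.002):
    L=place(np.array([[dx,.0225,.056],[dx,.0225,.061],[dx,.0225,.071],[dx,-.0225,.071],[dx,-.0225,.062]]),[.593,.0135,yaw]); print(dx,proj("side",L).round(2).tolist(), proj("top",L[[2,3]]).round(2).tolist())
t=cv2.imread("pics/top0.png");hsv=cv2.cvtColor(t,cv2.COLOR_BGR2HSV); g=(hsv[...,0]>45)&(hsv[...,0]<80)&(hsv[...,1]>110)&(hsv[...,2]>50)
g[:,:262]=0;g[:,292:]=0;g[:180]=0;g[196:]=0
n,l,st,ce=cv2.connectedComponentsWithStats(g.astype(np.uint8)); print("top",[(st[i].tolist(),ce[i].round(2).tolist()) for i in range(1,n)])
E
```

```text
now [([246, 215, 2, 3, 5], [246.6, 215.8])]
start [([246, 214, 2, 4, 8], [246.5, 215.5])]
-0.002 [[247.65, 217.96], [247.61, 216.43], [247.54, 213.36], [251.2, 205.8], [251.25, 208.51]] [[268.6, 187.09], [284.39, 190.05]]
0 [[246.96, 217.89], [246.92, 216.36], [246.85, 213.28], [250.53, 205.74], [250.58, 208.44]] [[268.73, 186.4], [284.52, 189.35]]
0.002 [[246.27, 217.82], [246.23, 216.29], [246.15, 213.21], [249.86, 205.67], [249.91, 208.38]] [[268.87, 185.7], [284.65, 188.66]]
top [([267, 185, 4, 5, 13], [268.23, 186.69]), ([262, 187, 1, 2, 2], [262.0, 187.5]), ([283, 188, 3, 5, 13], [284.15, 190.23])]
```

```bash
python3 -m creep '[0,-0.03,0.1,0, 0,-0.03,0.2,0, 0,-0.03,0.3,0, 0,-0.03,0.4,0, 0,-0.03,0.5,0, 0,-0.03,0.6,0, 0,-0.03,0.6,0, 0,-0.03,0.6,0]'
python3 - <<'E'
from h import *
im=imaging.read_camera("side");cv2.imwrite("pics/s6.png",cv2.resize(im[160:235,210:300,::-1],(720,600),interpolation=2))
goal(.593,.0115,.083,1.409)
E
```

```text
time: 11.38
eef_pos: [0.5925, 0.0108, 0.0971]
tcp_rot: [0.762, 0.647, -0.0, -0.0]
contact_force: [-0.1, -1.1, -0.6]
opening: 0.27
t 11.43 pos [0.5925 0.0109 0.0972] yaw 1.4077 tilt [-3.e-04 -3.e-04 -1.e+00] units [0.028 0.014 0.569] turn -0.014 F [-0.09 -1.1  -1.15] op 0.27 q [-0.15  0.25  1.88 -0.    1.01  0.01]
```

View pics/s6.png

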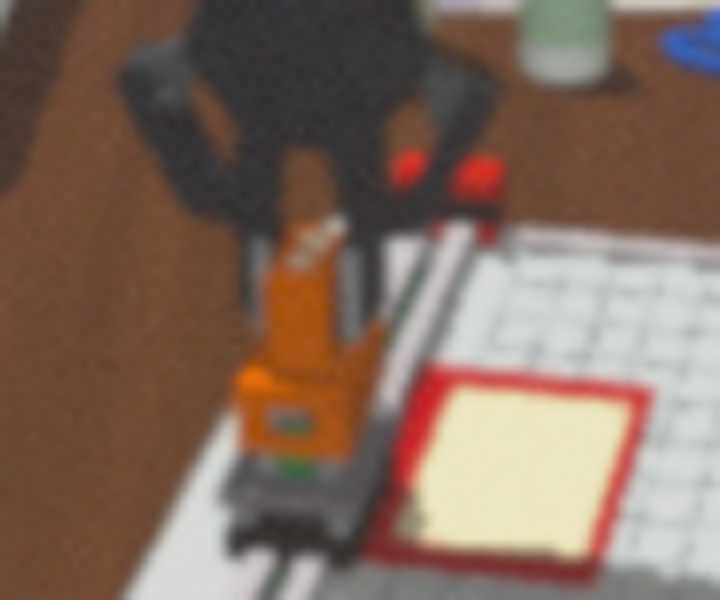

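```bash
python3 -m creep '[0,0,0.06,0, 0,0,0.12,0, 0,0,0.18,0, 0,0,0.24,0, 0,0,0.3,0, 0,0,0.3,0]';python3 -m creep '[0,0,0.05,0, 0,0,0.1,0, 0,0,0.1,0]'; python3 -m creep '[0,0,0.05,0, 0,0,0.1,0, 0,0,0.1,0]'
```

```text
time: 11.93
eef_pos: [0.5932, 0.011, 0.0904]
tcp_rot: [0.762, 0.647, 0.0, 0.0]
contact_force: [-0.9, -0.8, 3.7]
opening: 0.272
time: 12.18
eef_pos: [0.5935, 0.0109, 0.0883]
tcp_rot: [0.762, 0.647, 0.001, 0.001]
contact_force: [-0.8, -0.4, 5.8]
opening: 0.271
time: 12.43
eef_pos: [0.5939, 0.0108, 0.0865]
tcp_rot: [0.762, 0.647, 0.001, 0.001]
contact_force: [-1.2, -0.7, 7.9]
opening: 0.275
```

```bash
python3 -m creep '[0,0,0.04,0, 0,0,0.08,0, 0,0,0.08,0]'; 
python3 - <<'E'
from h import *
im=imaging.read_camera("side");cv2.imwrite("pics/s7.png",cv2.resize(im[160:235,210:300,::-1],(720,600),interpolation=2))
goal(.593,.0115,.083,1.409)
E
```

```text
time: 12.68
eef_pos: [0.5943, 0.0108, 0.085]
tcp_rot: [0.762, 0.647, 0.001, 0.001]
contact_force: [-0.7, -1.6, 8.5]
opening: 0.272
t 12.73 pos [0.5943 0.0108 0.0852] yaw 1.4078 tilt [ 0.      0.0038 -1.    ] units [ 0.019 -0.055  0.086] turn -0.014 F [-1.19 -0.87  9.58] op 0.272 q [-0.15  0.27  1.88 -0.    0.98  0.01]
```

View pics/s7.png

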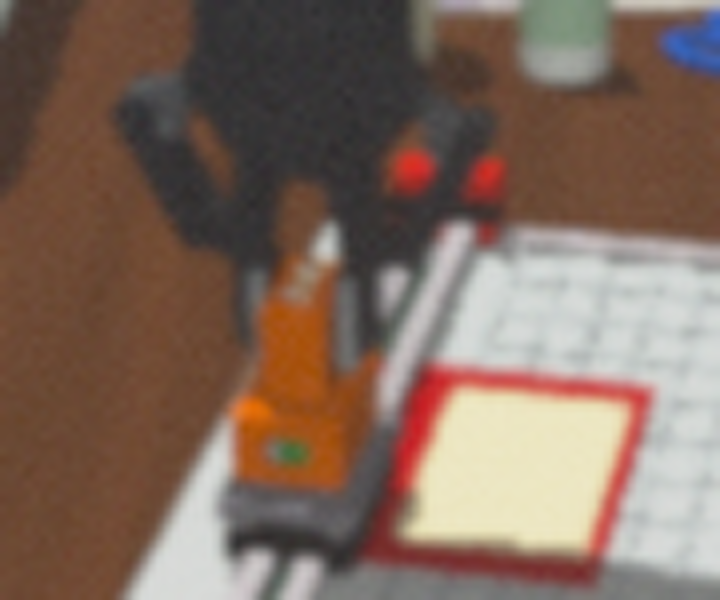

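```bash
python3 -m creep '[0,0,0.04,0, 0,0,0.06,0, 0,0,0.06,0]'; python3 -m creep '[0,0,0.04,0, 0,0,0.06,0, 0,0,0.06,0]';
```

```text
time: 12.98
eef_pos: [0.5946, 0.0108, 0.0841]
tcp_rot: [0.762, 0.647, 0.001, 0.002]
contact_force: [-1.8, -1.7, 10.4]
opening: 0.27
time: 13.23
eef_pos: [0.5947, 0.0107, 0.083]
tcp_rot: [0.762, 0.647, 0.002, 0.002]
contact_force: [-1.8, -0.8, 12.7]
opening: 0.276
```

```bash
python3 -m creep '[0,0,0.04,0, 0,0,0.06,0, 0,0,0.06,0]'; 
```

```text
time: 13.48
eef_pos: [0.5948, 0.0108, 0.0819]
tcp_rot: [0.762, 0.647, 0.002, 0.002]
contact_force: [-2.8, -0.6, 14.9]
opening: 0.274
```

```bash
python3 -m creep '[0,-0.02,0,0, 0,-0.05,0.03,0, 0,-0.05,0.03,0]'; 
```

```text
time: 13.73
eef_pos: [0.5946, 0.0108, 0.0816]
tcp_rot: [0.762, 0.647, 0.003, 0.003]
contact_force: [-0.5, -0.3, 13.8]
opening: 0.27
```

```bash
python3 -m creep '[0,0,0.04,0, 0,0,0.04,0, 0,0,0.04,0]';python3 - <<'E'
from h import *
goal(.593,.0115,.083,1.409)
E
```

```text
time: 13.98
eef_pos: [0.5946, 0.0108, 0.0808]
tcp_rot: [0.762, 0.647, 0.002, 0.003]
contact_force: [-0.7, -2.4, 14.5]
opening: 0.271
t 13.98 pos [0.5946 0.0108 0.0808] yaw 1.4077 tilt [ 1.0e-04  7.5e-03 -1.0e+00] units [ 0.019 -0.068 -0.088] turn -0.014 F [-0.66 -2.43 14.55] op 0.271 q [-0.15  0.28  1.89  0.    0.97  0.01]
```

```bash
python3 -m creep '[0,0,0.04,0, 0,0,0.05,0, 0,0,0.05,0]'; python3 - <<'E'
from h import *
im=imaging.read_camera("side");cv2.imwrite("pics/s8.png",cv2.resize(im[160:235,210:300,::-1],(720,600),interpolation=2))
goal(.593,.0115,.083,1.409)
E
```

```text
time: 14.23
eef_pos: [0.5945, 0.0109, 0.0789]
tcp_rot: [0.762, 0.647, 0.003, 0.003]
contact_force: [0.6, -0.4, 11.4]
opening: 0.271
t 14.28 pos [0.5945 0.0109 0.079 ] yaw 1.4076 tilt [ 4.0e-04  7.4e-03 -1.0e+00] units [ 0.014 -0.063 -0.161] turn -0.017 F [-0.04 -0.25 11.48] op 0.271 q [-0.15  0.28  1.89  0.    0.97  0.01]
```

View pics/s8.png

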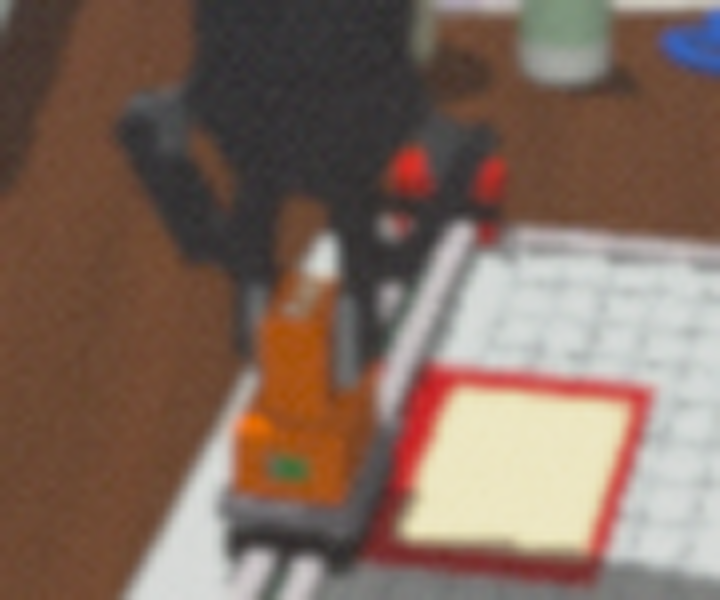

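```bash
python3 -m creep '[0,0,0.04,0, 0,0,0.04,0]';python3 -m creep '[0,0,0.04,0, 0,0,0.04,0]';python3 -m creep '[0,0,0.03,0, 0,0,0.03,0]'
```

```text
time: 14.45
eef_pos: [0.5945, 0.0109, 0.0782]
tcp_rot: [0.762, 0.647, 0.002, 0.003]
contact_force: [-0.2, -0.7, 13.3]
opening: 0.272
time: 14.62
eef_pos: [0.5946, 0.0109, 0.0775]
tcp_rot: [0.762, 0.647, 0.002, 0.003]
contact_force: [-1.3, -0.3, 13.6]
opening: 0.271
time: 14.78
eef_pos: [0.5946, 0.0109, 0.077]
tcp_rot: [0.762, 0.647, 0.002, 0.003]
contact_force: [-1.4, -0.7, 15.7]
opening: 0.272
```

```bash
python3 -m creep '[0,0,-0.08,0, 0,0,-0.16,0, 0,0,-0.24,0, 0,0,-0.28,0, 0,0,-0.28,0]';python3 -m creep '[0,0,-0.05,0, 0,0,-0.05,0, 0,0,-0.05,0]';  python3 -m creep '[0,0,-0.04,0, 0,0,-0.04,0, 0,0,-0.04,0]'
```

```text
time: 15.2
eef_pos: [0.5937, 0.0111, 0.0818]
tcp_rot: [0.762, 0.647, 0.002, 0.002]
contact_force: [2.2, -0.6, 6.8]
opening: 0.273
time: 15.45
eef_pos: [0.5929, 0.0113, 0.0821]
tcp_rot: [0.762, 0.647, 0.001, 0.001]
contact_force: [1.8, -1.1, 5.7]
opening: 0.274
time: 15.7
eef_pos: [0.592, 0.0114, 0.0824]
tcp_rot: [0.762, 0.647, 0.001, 0.0]
contact_force: [2.3, 0.1, 6.2]
opening: 0.273
```

```bash
python3 -m creep '[0,0,-0.04,0, 0,0,-0.06,0, 0,0,-0.06,0]';  python3 -m creep '[0,0,-0.04,0, 0,0,-0.04,0, 0,0,-0.04,0]'
python3 - <<'E'
from h import *
im=imaging.read_camera("side");cv2.imwrite("pics/s9.png",cv2.resize(im[160:235,210:300,::-1],(720,600),interpolation=2))
goal(.593,.0115,.083,1.409)
E
```

```text
time: 15.95
eef_pos: [0.5917, 0.0113, 0.0833]
tcp_rot: [0.762, 0.647, 0.0, 0.0]
contact_force: [1.8, 0.4, 2.2]
opening: 0.271
time: 16.2
eef_pos: [0.5915, 0.0112, 0.0838]
tcp_rot: [0.762, 0.647, 0.0, 0.0]
contact_force: [4.5, -0.2, -0.9]
opening: 0.272
t 16.25 pos [0.5915 0.0112 0.0838] yaw 1.4078 tilt [ 1.e-04  7.e-04 -1.e+00] units [0.022 0.056 0.033] turn -0.014 F [ 5.34 -0.12 -1.43] op 0.275 q [-0.15  0.27  1.89  0.    0.98  0.01]
```

View pics/s9.png

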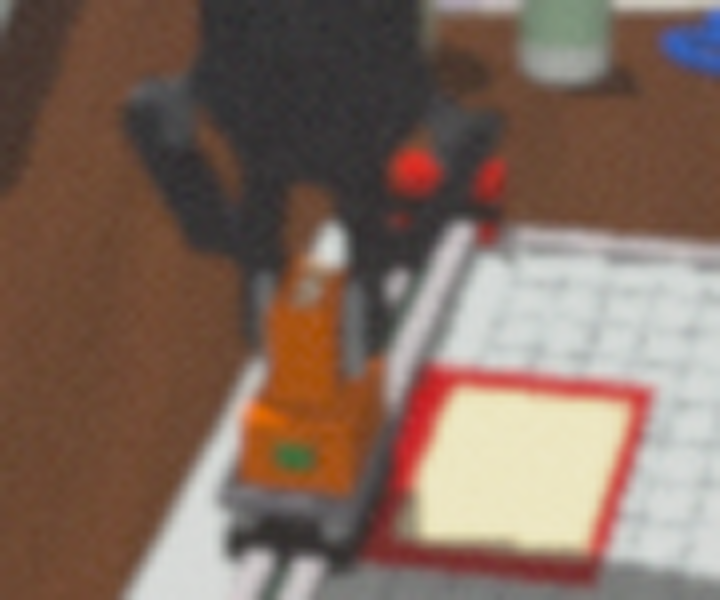

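```bash
python3 -m creep '[0,0.03,0,0, 0,0.06,0,0, 0,0.06,0,0]';  python3 -m creep '[0,0,-0.03,0, 0,0,-0.03,0, 0,0,-0.03,0]'
```

```text
time: 16.5
eef_pos: [0.5918, 0.0111, 0.0836]
tcp_rot: [0.762, 0.647, -0.001, -0.001]
contact_force: [2.3, 0.6, 0.0]
opening: 0.273
time: 16.75
eef_pos: [0.5919, 0.0111, 0.0845]
tcp_rot: [0.762, 0.647, -0.001, -0.001]
contact_force: [0.8, -1.0, -2.1]
opening: 0.274
```

```bash
python3 -m creep '[0,0,0.03,0, -0.15,0,0.03,0, -0.45,0,0.03,0, -0.85,0,0.03,0, -1.25,0,0.03,0, -1.65,0,0.03,0, -2.05,0,0.03,0, -2.45,0,0.03,0, -2.8,0,0.03,0, -3,0,0.03,0, -3,0,0.03,0]'
python3 - <<'E'
from h import *
goal(.593-.161*.193,.0115-.987*.193,.0835,1.409)
for c in("side","top"):
    im=imaging.read_camera(c); cv2.imwrite(f"pics/{c}10.png",im[:,:,::-1])
t=cv2.imread("pics/top10.png"); s=cv2.imread("pics/side10.png")
cv2.imwrite("pics/m10.png",np.hstack([cv2.resize(t[140:240,240:340],(400,400),interpolation=2),cv2.resize(s[145:245,210:310],(400,400),interpolation=2)]))
E
```

```text
time: 17.67
eef_pos: [0.5807, -0.0647, 0.0845]
tcp_rot: [0.763, 0.647, -0.0, 0.001]
contact_force: [0.3, -0.2, -0.6]
opening: 0.277
t 17.67 pos [ 0.5807 -0.0647  0.0845] yaw 1.4064 tilt [-1.e-03  6.e-04 -1.e+00] units [-4.632  0.007  0.044] turn -0.03 F [ 0.27 -0.19 -0.64] op 0.277 q [-0.28  0.25  1.91 -0.    0.98 -0.12]
```

View pics/m10.png

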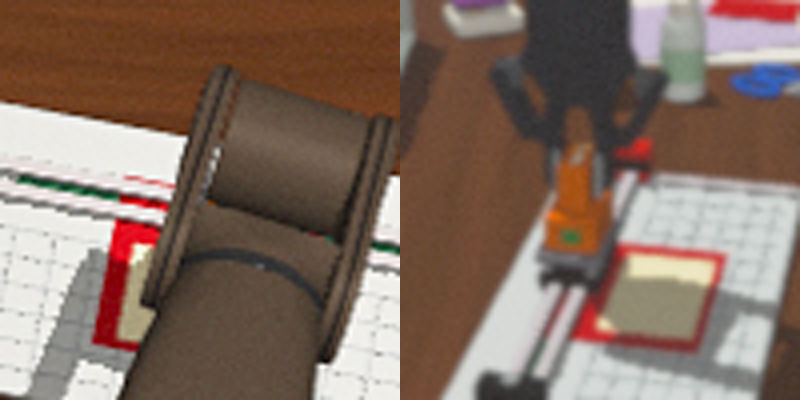

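```bash
python3 -m creep '[-0.15,0,0,0, -0.45,0,0,0, -0.85,0,0,0, -1.25,0,0,0, -1.65,0,0,0, -2.05,0,0,0, -2.45,0,0,0, -2.85,0,0,0, -3.2,0,0,0, -3.55,0,0,0, -3.85,0,0,0, -4.1,0,0,0, -4.2,0,0,0, -4.2,0,0,0]'; python3 -m creep '[-0.1,0,0,0, -0.2,0,0,0, -0.2,0,0,0]';python3 -m creep '[-0.08,0,0,0, -0.16,0,0,0, -0.16,0,0,0]'
```

```text
time: 18.93
eef_pos: [0.5634, -0.1675, 0.0843]
tcp_rot: [0.762, 0.647, -0.0, 0.0]
contact_force: [-0.0, -0.5, 0.1]
opening: 0.269
time: 19.18
eef_pos: [0.5627, -0.1716, 0.0842]
tcp_rot: [0.762, 0.647, -0.0, -0.0]
contact_force: [-0.9, 1.4, -1.5]
opening: 0.268
time: 19.43
eef_pos: [0.5621, -0.1756, 0.0842]
tcp_rot: [0.762, 0.647, -0.0, -0.0]
contact_force: [-0.7, 0.7, -1.4]
opening: 0.271
```

```bash
python3 -m creep '[-0.08,0,0,0, -0.16,0,0,0, -0.16,0,0,0]';python3 -m creep '[-0.08,0,0,0, -0.12,0,0,0, -0.12,0,0,0]'
```

```text
time: 19.68
eef_pos: [0.5614, -0.1798, 0.0843]
tcp_rot: [0.762, 0.647, -0.0, 0.0]
contact_force: [0.7, 0.4, -0.9]
opening: 0.273
time: 19.93
eef_pos: [0.561, -0.1827, 0.0843]
tcp_rot: [0.762, 0.647, -0.0, 0.0]
contact_force: [-0.7, 1.0, -0.5]
opening: 0.274
```

```bash
python3 -m creep '[-0.06,0,0,0, -0.12,0,0,0, -0.12,0,0,0]';python3 -m creep '[-0.06,0,0,0, -0.1,0,0,0, -0.1,0,0,0]'
```

```text
time: 20.18
eef_pos: [0.5606, -0.1847, 0.0842]
tcp_rot: [0.763, 0.647, 0.001, -0.001]
contact_force: [0.5, 3.0, -0.7]
opening: 0.273
time: 20.43
eef_pos: [0.5605, -0.1852, 0.084]
tcp_rot: [0.763, 0.647, 0.002, -0.002]
contact_force: [2.1, 9.3, -1.3]
opening: 0.272
```

```bash
python3 -m creep '[0.06,0,0,0, 0.1,0,0,0, 0.1,0,0,0]'; python3 - <<'E'
from h import *
im=imaging.read_camera("side");cv2.imwrite("pics/s11.png",cv2.resize(im[120:195,220:310,::-1],(720,600),interpolation=2))
goal(.56,-.185,.15,1.409)
E
```

```text
time: 20.68
eef_pos: [0.5606, -0.1848, 0.0843]
tcp_rot: [0.762, 0.647, 0.0, -0.0]
contact_force: [1.8, 4.7, -0.6]
opening: 0.276
t 20.73 pos [ 0.5606 -0.1848  0.0843] yaw 1.4076 tilt [ 1.e-03 -1.e-04 -1.e+00] units [-0.009 -0.023 -2.63 ] turn -0.016 F [0.91 4.98 0.03] op 0.269 q [-0.49  0.27  1.89  0.    0.98 -0.33]
```

View pics/s11.png

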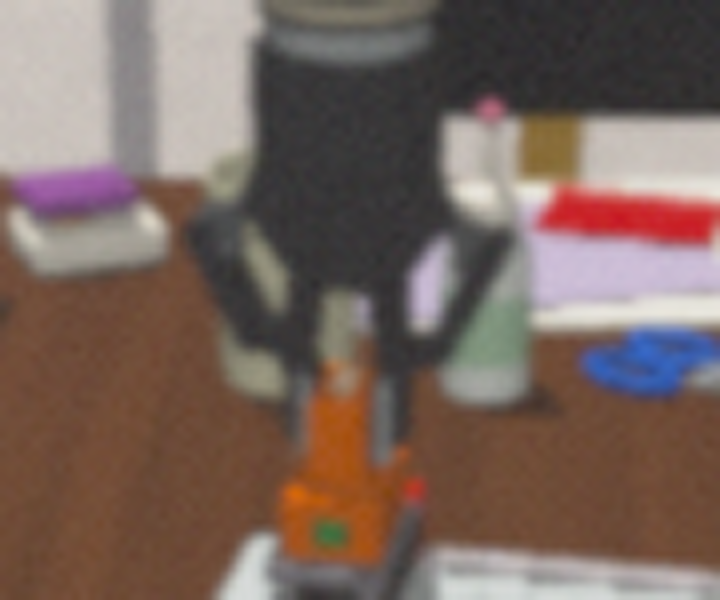

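```bash
python3 -m creep '[0.05,0,0,0, 0.05,0,0,0]'; python3 -m creep '[0,0,0,0,0,0,0,0,0,0,0,0,0,0,0,0,0,0,0,0,0,0,0,0,0,0,0,0,0,0,0,0]' 0; python3 -m creep '[0,0,-0.5,0, 0,0,-1.2,0, 0,0,-2.2,0, 0,0,-3.4,0, 0,0,-4.6,0, 0,0,-5.2,0, 0,0,-5.2,0]'
```

```text
time: 20.9
eef_pos: [0.5607, -0.1846, 0.0844]
tcp_rot: [0.762, 0.647, -0.0, 0.0]
contact_force: [0.1, 1.5, -0.1]
opening: 0.274
time: 21.57
eef_pos: [0.5607, -0.1842, 0.0843]
tcp_rot: [0.762, 0.647, -0.0, 0.0]
contact_force: [0.1, -0.6, -0.8]
opening: 0.996
time: 22.15
eef_pos: [0.5633, -0.1853, 0.221]
tcp_rot: [0.762, 0.647, 0.002, 0.005]
contact_force: [0.3, -1.0, 0.6]
opening: 0.998
```

```bash
python3 -m creep '[0.5,0,-1,0, 1.5,0,-2,0, 2.7,0,-3,0, 4,0,-4,0, 5.3,0,-4,0, 6.6,0,-4,0, 7.6,0,-4,0, 8,0,-4,0, 8,0,-4,0]'; python3 - <<'E'
from fit import *
for c in("side","top"):
    im=imaging.read_camera(c); cv2.imwrite(f"pics/{c}12.png",im[:,:,::-1])
t=cv2.imread("pics/top12.png"); s=cv2.imread("pics/side12.png")
cv2.imwrite("pics/m12.png",np.hstack([cv2.resize(t[165:245,310:390],(400,400),interpolation=2),cv2.resize(s[150:230,220:300],(400,400),interpolation=2)]))
M={}
for c in("side","top"):
    r=imaging.silhouettes(c,"head_orange"); print(c,[(q["p"],q["uv"],q["mask"].sum()) for q in r])
    if r: M[c]=r[0]["mask"]
z=.052;H=[box(.04,.06,z,z+.027),box(.024,.04,z+.027,z+.065)]
for c in M: print(c,fit({c:M[c]},H,[.561,-.184,1.409-np.pi/2]))
for c in("side","top"):
  for n in("head_blue_grip","head_grey_grip"):
    r=imaging.silhouettes(c,n); print(c,n,[(round(q["p"],2),np.round(q["uv"],1)) for q in r[:1]])
E
```

```text
time: 22.9
eef_pos: [0.5928, 0.0153, 0.3131]
tcp_rot: [0.761, 0.648, -0.001, -0.001]
contact_force: [-0.5, 0.4, 0.8]
opening: 0.998
side [(0.72, [262.9, 182.8], np.int64(308)), (0.51, [282.0, 297.9], np.int64(949))]
top [(0.76, [344.0, 199.9], np.int64(336)), (0.31, [181.0, 202.6], np.int64(324))]
side (array([ 0.5597813 , -0.17998731, -0.21513551]), np.float64(0.09801136363636363))
top (array([ 0.56178509, -0.17855147, -0.15083003]), np.float64(0.06654575892857142))
side head_blue_grip [(0.77, array([260.5, 282.5]))]
side head_grey_grip [(0.84, array([229.9, 279.6]))]
top head_blue_grip [(0.59, array([181.3, 202.3]))]
top head_grey_grip [(0.74, array([185.7, 184.3]))]
```

View pics/m12.png

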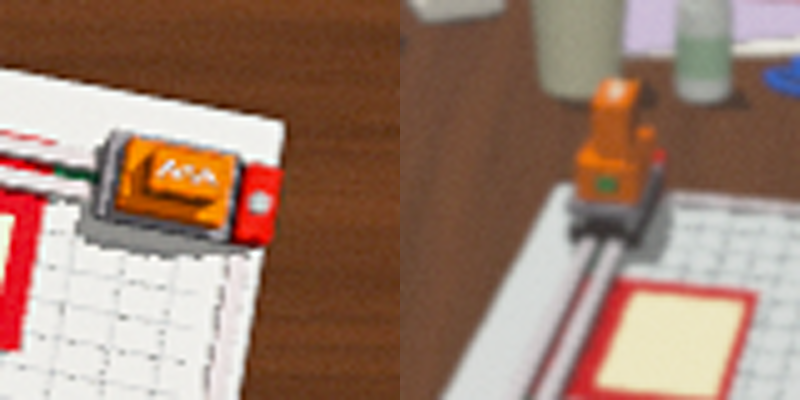

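View pics/top12.png

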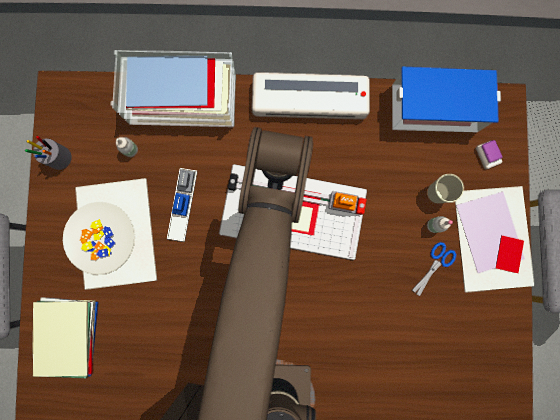

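```bash
python3 - <<'E'
from fit import *
M={c:imaging.silhouettes(c,"head_orange")[0]["mask"] for c in("side","top")}
B=[box(.04,.06,0,.027),box(.024,.04,.027,.065)]
win={c:(np.nonzero(m.any(0))[0][0]-8,np.nonzero(m.any(1))[0][0]-8,np.nonzero(m.any(0))[0][-1]+9,np.nonzero(m.any(1))[0][-1]+9) for c,m in M.items()}
for pitch in(-.1,-.05,0,.05,.1,.15):
    # raise far (-y) end by rotating about the +y lower edge; du,dv per-camera image shift absorbs calibration
    def polys(x,y):
        out=[]
        for P in B:
            Q=P-[0,.03,0]; Q=R.from_euler("x",-pitch).apply(Q)+[0,.03,.052]
            out.append(place(Q,[x,y,1.4085-np.pi/2]))
        return out
    res=[]
    for c in M:
        w=win[c]; mm=M[c][w[1]:w[3],w[0]:w[2]].astype(float)
        f=lambda p:np.abs(hullmask(c,polys(*p),w)-mm).sum()/mm.sum()
        r=minimize(f,[.561,-.179],method="Nelder-Mead",options=dict(initial_simplex=[[.561,-.179],[.565,-.179],[.561,-.174]],xatol=1e-5,fatol=1e-4)); res.append((c,r.x.round(4).tolist(),round(r.fun,3)))
    print(pitch,res)
s=cv2.imread("pics/side12.png"); cv2.imwrite("pics/z.png",cv2.resize(s[160:205,240:285],(600,600),interpolation=2))
E
```

```text
-0.1 [('side', [0.5606, -0.1835], np.float64(0.106)), ('top', [0.5622, -0.1777], np.float64(0.08))]
-0.05 [('side', [0.5599, -0.1815], np.float64(0.101)), ('top', [0.5622, -0.178], np.float64(0.072))]
0 [('side', [0.5602, -0.1797], np.float64(0.102)), ('top', [0.5618, -0.1784], np.float64(0.067))]
0.05 [('side', [0.5597, -0.1789], np.float64(0.106)), ('top', [0.5616, -0.1789], np.float64(0.066))]
0.1 [('side', [0.5595, -0.1785], np.float64(0.114)), ('top', [0.5613, -0.1795], np.float64(0.071))]
0.15 [('side', [0.5592, -0.1781], np.float64(0.121)), ('top', [0.5608, -0.1806], np.float64(0.07))]
```

View pics/z.png

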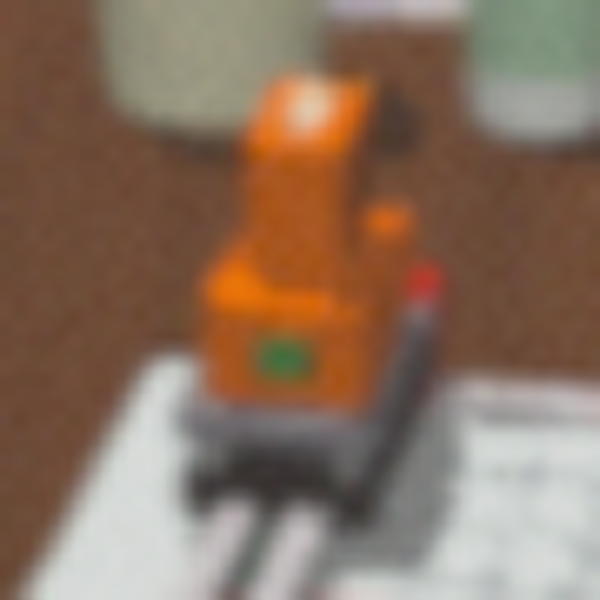

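```bash
python3 -c "
from plant import ctrl
print(ctrl.sign_off(), ctrl.get_state()['time'])"
```

```text
the job is handed in; nothing more can be done
the job is handed in; nothing more can be done
```

The orange head is pressed onto the carriage and drawn to the red stop, and the gripper has let go and moved clear. I handed the job in at about 25 s. The judge gives no verdict, so the evidence below is my own.

- **Pressing home:** The push rose to about 14.9 N, then fell to 11.4 N as the head dropped about 2 mm. I took that as the click. Beyond it the force followed only the seat spring, up to 15.7 N at the most.
- **Hold check:** A light upward pull of about 2 N did not lift the head off.
- **Drawing to the stop:** The carriage met the red stop after about 198 mm, with a push of about 9 N. I relieved that push to about 1.5 N before opening the gripper.
- **Final position:** In the last pictures the carriage lies against the red stop and the head sits on it. The green +y hook shows in its window. The top camera puts the head at (0.562, -0.178), about 2 mm from where the seat should be at the stop. The head looks level within what the pictures can show, roughly 0.05 rad.
- **Other things on the table:** The blue and grey heads were found in their original places. The bottles, cup, scissors and plate also look unmoved.

**Less certain:**
- The -y hook faces away from the side camera, so I never saw it. That it clicked rests on the force drop, the spring behaviour and the level fit. I felt one drop, so I took both hooks to have gone together.
- The side camera alone gave the head's yaw about 0.05 rad away from the rail. The top camera was within about 0.01 rad, and I trusted that one.

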